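Close up the row in the bobbin rack

TASK

Pick up the wooden paddle from its cork mat and, pushing only with the paddle's flat face, slowly roll the near bobbin along the rack so that it drives the far bobbin ahead of it up against the end stop. Once the row is closed, keep pressing it home gently for a second, with about 4 N and never as much as 8 N, so that both bobbins stay snug. Then lay the paddle back down flat on its mat and let go, leaving the bowl, scissors and jar alone.

Things in the scene. Friction and masses are not known exactly. Their poses are not given: they have to be found in the camera images.
- paddle: Wooden pusher paddle, 60 g, lying on the mat. Origin: middle of the blade's underside; x out of the blade's flat front face, z up. Blade: upright plate, front face at x = 6 mm, 12 thick, 60 wide (y), 44 high (z). Handle: bar 18 wide, 20 high (z 14 to 34), running back along -x to x = -136. A foot 30 wide under its tail (last 12 mm) keeps it level when it lies. Balance point at about x = -47.
- paddle_grip (a point): Point in the middle of the handle's section, 60 mm behind the paddle's origin (x = -60) and 24 mm above the paddle's underside, near its balance point. Grip here from above, closing across the 18 mm width (along the paddle's y).
- mat: Flat cork mat, fixed, 200 mm (x) by 100 mm (y), 4 mm thick; origin at the centre of its underside, on the table. The paddle starts lying on it along its x axis, blade towards +x, the blade's middle about 65 mm from the mat's centre.
- rack: Wooden bobbin rack, fixed: 360 mm long (x), 98 wide (y); level felt-lined track floor 12 mm above the table, 78 wide between rails 28 high (from the table), open at its -x end. Origin: centre of its underside; x runs along the track to a rigid stop block across it (22 thick, 40 high), clamped anywhere with its near face at x = 90 to 150: its place is not reported; find it by feel.
- bobbin_near: Bare wooden bobbin, 56 to 112 g, lying across the track, free to roll: two flanges 44 mm in diameter and 12 thick, 70 long overall, waist 26 in diameter. It is the one nearer the open end. Origin: its centre, 22 mm above the track floor; y is its axis; x and z turn as it rolls. The felt soon brings it to rest after a slow push; above 0.2 m/s it has run away.
- bobbin_far: A second bobbin like the first, between the first one and the end stop, at first touching neither. Once it meets the stop nothing gives: every further millimetre of the paddle adds newtons.
- bowl: White ceramic bowl, 100 mm across, 55 mm high; bystander. Origin: centre of its underside.
- scissors: Scissors with blue handles lying flat, about 175 mm long, 11 mm high; bystander. Origin: near the pivot, x towards the tips.
- jar: Glass jar with a steel lid, 56 mm in diameter, 75 mm high; bystander. Origin: centre of its underside.
Things that resemble listed ones, but are neither listed nor needed, are in the scene too. Leave any black or blue look-alike of the bobbin_far alone. What is shaped like the paddle but orange is not meant.

How it is judged:
On the way, in this order (a step that is already met when the one before it is completed fails the run):
1. the paddle is picked up off the mat (z of paddle in the frame of mat above 0.02 m), for 0.2 s.
2. the row is closed against the end stop and the paddle presses it with more than 2.5 N for half a second (contact force between paddle and bobbin_near above 2.5 N and contact force between bobbin_near and bobbin_far above 1 N and contact force between bobbin_far and stop_c0 above 1 N), for 0.5 s.
At the end, for the whole second after the job is handed in: Both bobbins lie still on the track floor, the far one within 2.5 mm of the stop, the near one within 2.5 mm of the far one. The paddle lies flat, still and let go on the mat, its grip point within 45 mm of the mat's centre, lengthwise along it within 0.4 rad (horizontal distance between bobbin_far and stop_c0 below 0.0357 m and horizontal distance between bobbin_far and bobbin_near below 0.0467 m and z of bobbin_far in the frame of rack between 0.03 and 0.038 m and z of bobbin_near in the frame of rack between 0.03 and 0.038 m and linear speed of each of bobbin_near, bobbin_far, paddle below 0.01 m/s and z of paddle in the frame of mat below 0.008 m and angle between paddle's own z axis and vertical below 0.1 rad and horizontal distance between paddle_grip and mat below 0.045 m and angle between the x axis of paddle and the x axis of mat, either way round below 0.4 rad); the robot touches nothing.
It fails at once if the paddle pushes a bobbin with more than 8 N (contact force between paddle and bobbin_near above 8 N).
It fails at once if a bobbin runs faster than 0.2 m/s (linear speed of any of bobbin_near, bobbin_far above 0.2 m/s).
It fails at once if the gripper or arm touches a bobbin (contact force between any of the fingers, the arm and bobbin_near above 0.5 N or contact force between any of the fingers, the arm and bobbin_far above 0.5 N).
It fails at once if the paddle pushes the far bobbin or the rack's stop itself (contact force between paddle and stop_c0 above 0.5 N or contact force between paddle and bobbin_far above 0.5 N).
It fails at once if the bowl, scissors or jar are moved by more than 20 mm (distance of any of bowl, scissors, jar from where it was at the start of the episode above 0.02 m).
It also fails if it takes over 67 s, if anything falls off the work surface, if the arm or the gripper's body presses on something with over 40 N, if the wrist force passes 120 N, or if a joint passes its speed limit or range.

ROBOT

A 6-joint arm with a two-finger parallel gripper is mounted at the origin on the work surface. World frame = base frame: x ahead of the robot, y to its left, z up, the work surface at z = 0. Lengths are in m, angles in rad, forces in N, time in s.
With the tool pointing down it reaches from about 0.275 to 0.975 m from the base axis. Payload 8.4 kg.
Tool frame: the origin (TCP) lies between the finger pads; the fingertips stand 25 mm ahead of it and the grasp point (between the pads) lies 6 mm ahead of it; z points along the fingers, y is the direction in which the jaws open and shut (so a half turn about z gives the same grasp; the last joint's range is limited). The gripper opens to 92 mm and grips with 3 to 60 N. Pads are 20 mm wide; open, the fingers measure 128 mm over their backs; the gripper's body (75 mm by 189 mm) begins 69 mm behind the grasp point.
Start: joints at [1.191, 0.353, 1.633, -0, 1.155, -0.002], TCP at [0.231, 0.581, 0.24] pointing down, gripper open.
Joint ranges: [-2.63, 2.63], [-0.92, 2.1], [0.06, 2.66], [-1.3, 4.44], [0, 2.69], [-3.02, 3.02]. Speed limits (rad/s): [2.22, 2.22, 2.79, 3.14, 3.14, 3.14].

INTERFACE

Orientations are given as a rotation vector (axis times angle).
In Python, from bench import robot gives the robot as it stands.
- The arm moves only by the tool drive_tool, never from a script. Its argument "deltas" is a list of rows, each a list of 7 numbers: the shift along the tool's x, y, z in m, then the turn, a rotation vector about the tool's x, y, z in rad, then the opening, from -1 (shut) to 1 (fully open). A call has 1 to 20 rows; each row shifts and turns the pose as measured when the row begins, along the tool's axes as they then stand; what a row does not reach is not made up. A row lasts 1/8 s, in which the tool goes at most 62.5 mm and 10.7 degrees, less where a joint would pass 70% of its speed; a pose out of reach is approached as far as the arm can. A call is refused whole if a number of a shift passes 0.0625 or a number of a turn 0.188, either way. A call with a gripper value outside its range is refused whole. The fingers move at their own pace and stop on an object; the grip force is fixed at half the most. Time passes only in rows, so rows that do not move let the fingers close. It gives the time, the measured TCP pose, the force and the opening at its end, in the units of the state.
- robot.get_state(): the state, without advancing time (a new reading comes with each control period).
- robot.snapshot(name): name is "side" or "top"; returns (picture, depth): 384x512x3 uint8, red, green, blue; 384x512 float32, m along the optical axis (not along the pixel's ray), 0 where there is no reading.
- robot.calibration(name): a dict with "fov_y" (degrees; the focal length in pixels is half the picture's height over the tangent of half this angle, whatever the lens; pixels are square), "cx", "cy" (the principal point, pixels), "rvec" (rotation vector, rad) and "tvec" (3), from world to camera coordinates, as OpenCV has them. Camera axes: x right, y down, z forward; pixel columns grow to the right and rows downward; lengths in m; the calibration is good to about 2 mm. A picture is of the moment at which its call begins. calibration takes no time and is no camera call.
- robot.finish_job(): hands the job in, once; it reports no verdict.
Trained networks look in the newest picture that a camera, given by its name, has taken for a name from the list of things; names that differ only in an ending like _2 or _b are one class to them, and where a whole thing is asked for, a point or a joint stands for the part that bears it (a point fixed in the world has none). Each returns a list of dicts, best first, with "conf" (0 to 1); they miss things now and then, are a little off and sometimes report something else, mostly with a low value. They report only what shows in the picture. A call takes as long as a camera call. They do not tell look-alikes from the thing itself.
- robot.search_frame(camera, query): "point" ([row, column] in pixels, amid what is visible of it).
The state is a dict: "time": time; "q": joint angles; "qd": joint speeds; "effort": joint torques, N m; "tool_pos": TCP position; "eef_rot": TCP orientation; "wrist_force": force on the tool from outside, world axes, zero at the start; "moment": the same for the moment, N m; "finger_gap": finger opening in m.
Only numpy, scipy, OpenCV 4.12 (cv2) and the standard library are available. Lean on these libraries where they do the work, as an engineer would, in place of code of your own. Each camera call takes 0.05 s, during which the arm holds its last target. There are 200 camera calls.

## Working session

There is one attempt and no reset: what is moved stays moved. The work goes in short steps, Python scripts to look and compute and a tool call to move; the robot and the scene stay as the last step left them, time stands still between calls to the robot, and variables do not carry over. Pictures are saved under pics/ and viewed, about 8 in all and at most 12, crops included, and the job is handed in when it is done.

Besides the shell and the picture viewer there is one more tool, called after "Emit:" in YAML: its name, and indented under it one key for each argument. drive_tool: Moves the arm, as the interface text tells. Its arguments: {"type":"object","properties":{"deltas":{"type":"array","items":{"type":"array","items":{"type":"number"}}}},"required":["deltas"]}

```bash
ls; mkdir -p pics
cat > h.py <<'E'
import numpy as np,cv2
from bench import robot
def cam(n):
    c=robot.calibration(n);f=192/np.tan(np.radians(c["fov_y"])/2)
    R=cv2.Rodrigues(np.array(c["rvec"],float))[0];return c,f,R,np.array(c["tvec"],float)
def world(n,d):
    c,f,R,t=cam(n);v,u=np.mgrid[:384,:512]
    P=np.stack([(u-c["cx"])/f*d,(v-c["cy"])/f*d,d],-1)
    return (P-t)@R
E
python3 - <<'E'
from h import *
ims=[]
for n in("top","side"):
    im,d=robot.snapshot(n);np.savez(f"{n}0.npz",im=im,d=d);W=world(n,d)
    cv2.imwrite(f"pics/{n}0.png",cv2.resize(im[...,::-1],(768,576),interpolation=cv2.INTER_CUBIC))
    print(n,robot.calibration(n))
    for q in("paddle","mat","rack","bobbin_near","bobbin_far","bowl","scissors","jar"):
        for r in robot.search_frame(n,q)[:4]:
            p=np.array(r["point"]).astype(int);print(q,round(r["conf"],2),p,W[p[0],p[1]].round(3))
print(robot.get_state())
E
```

```text
pics
top {'fov_y': 43.39417635056556, 'cx': 251.42778526149672, 'cy': 187.2368128952757, 'rvec': array([ 2.14107434, -2.19967643,  0.1401573 ]), 'tvec': array([-0.00265769,  0.51663858,  1.49059416])}
paddle 0.83 [277 348] [ 0.23  -0.305  0.04 ]
paddle 0.63 [201 319] [ 0.466 -0.226  0.042]
mat 0.79 [199 327] [ 0.475 -0.257  0.008]
mat 0.46 [204 322] [ 0.457 -0.235  0.043]
rack 0.61 [172 216] [0.566 0.093 0.042]
bobbin_near 0.67 [174 246] [ 0.557 -0.001  0.046]
bobbin_far 0.67 [217 247] [ 0.423 -0.     0.029]
bobbin_far 0.64 [225 209] [0.402 0.121 0.002]
bobbin_far 0.6 [165 217] [0.588 0.09  0.044]
bowl 0.77 [110 301] [ 0.769 -0.186  0.003]
scissors 0.65 [148 360] [ 0.639 -0.374 -0.002]
jar 0.73 [247 144] [0.339 0.313 0.071]
side {'fov_y': 51.97025370047385, 'cx': 252.58468287768437, 'cy': 192.0947955751514, 'rvec': array([ 2.09995394, -0.15302998,  0.05857599]), 'tvec': array([-0.49860646,  0.09363188,  1.32118593])}
paddle 0.73 [270 168] [ 0.232 -0.32   0.03 ]
paddle 0.58 [240 247] [ 0.456 -0.231  0.036]
mat 0.77 [258 251] [ 0.461 -0.277  0.005]
rack 0.59 [207 268] [ 0.554 -0.025  0
[... 267 characters left out ...]
 -0.355 -0.003]
jar 0.61 [161 205] [0.351 0.292 0.048]
{'time': 0.9, 'q': array([ 1.19060038e+00,  3.52951392e-01,  1.63340342e+00, -2.42709889e-05,
        1.15518220e+00, -2.37445473e-03]), 'qd': array([ 0.00173424, -0.00110984,  0.00219339,  0.00066343,  0.00175615,
        0.00197121]), 'effort': array([ 2.41156931e-04, -5.93735468e+01, -3.34576821e+01,  6.96730823e-02,
        1.58730126e-02, -7.44666886e-05]), 'tool_pos': array([0.23055568, 0.5809305 , 0.23961188]), 'eef_rot': array([5.89935754e-01, 3.08567282e+00, 7.91715920e-05]), 'wrist_force': array([-0.00586769, -0.02226809,  0.29002149]), 'moment': array([-0.00295626,  0.0247267 ,  0.01981086]), 'finger_gap': 0.09179089861266074}
```

View pics/top0.png

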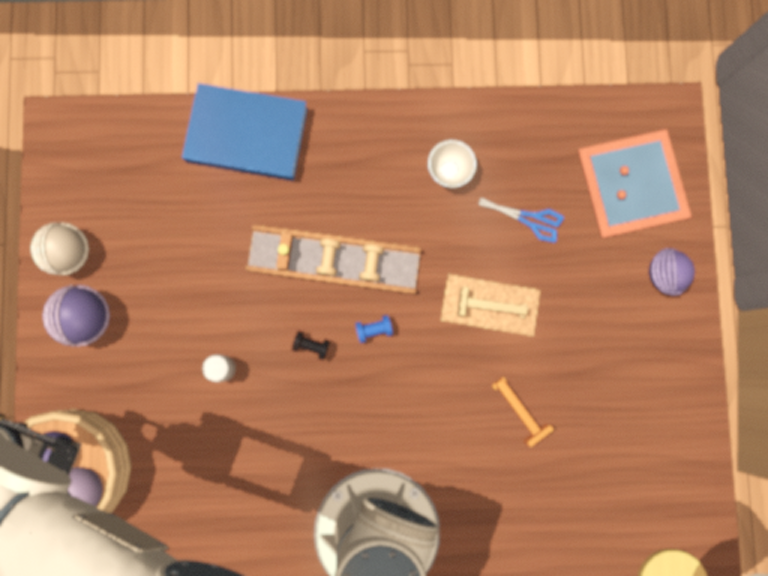

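Run:
```python
from h import *
im=np.load("top0.npz")["im"][...,::-1]
cv2.imwrite("pics/crop1.png",cv2.resize(im[120:300,190:370],None,fx=3.3,fy=3.3,interpolation=cv2.INTER_CUBIC))
```

```text
(no output)
```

View pics/crop1.png

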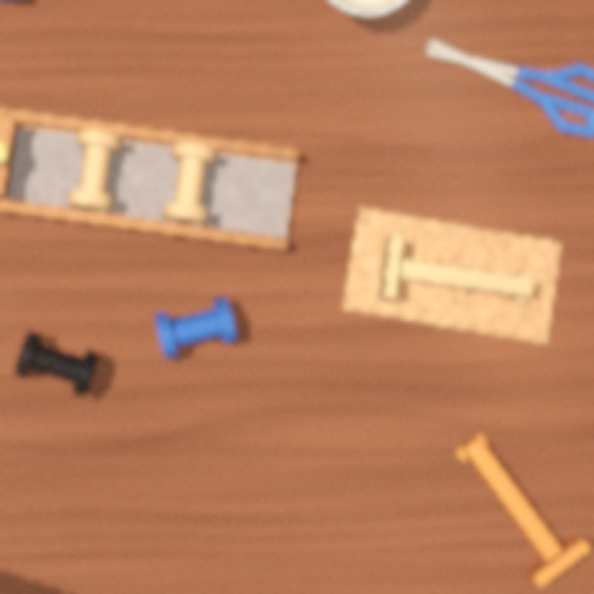

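The pale paddle lies on the cork mat at px row 202, col ~310–350. The orange look-alike is at row 277, col 348. The rack runs to the left, with its open end at col ~280 and the stop at col ~192. The bobbins are at cols 219 (far) and 248 (near). The blue and black look-alikes on the table below the rack are not wanted. I'm choosing the pale paddle.

Run:
```python
from h import *
for n in("top","side"):
    z=np.load(n+"0.npz");W=world(n,z["d"]);im=z["im"].astype(int);ok=z["d"]>0
    X,Y,Z=W[...,0],W[...,1],W[...,2]
    tab=ok&(X>.3)&(X<.7)&(Y<.25)&(Y>-.15)&(abs(Z)<.012);print(n,"table z",np.median(Z[tab]).round(4),Z[tab].std().round(4))
    def rect(m,l):
        p=W[m][:,:2];c,s,a=cv2.minAreaRect((p*1000).astype(np.float32));print(l,m.sum(),np.round(c),np.round(s),round(a,1),"mean",p.mean(0).round(4),"z",np.median(W[m][:,2]).round(4),
          "axis",np.degrees(np.arctan2(*np.linalg.svd(p-p.mean(0),full_matrices=False)[2][0][::-1])).round(1))
    reg=ok&(X>.36)&(X<.56)&(Y>-.4)&(Y<-.12)
    rect(reg&(Z>.022),"paddle all")
    rect(reg&(Z>.022)&(Y<-.2),"handle")
    rect(reg&(Z>.022)&(Y>-.19),"blade?")
    rat=im[...,0]-im[...,2]
    br=im.sum(-1)
    rect(reg&(br>330)&(Z<.06),"mat+paddle")
    reg=ok&(X>.42)&(X<.68)&(Y>-.12)&(Y<.34)
    rect(reg&(Z>.016)&(Z<.08),"rack")
    b=reg&(Z>.035)&(Z<.08)
    k,l,st,c=cv2.connectedComponentsWithStats(b.astype(np.uint8))
    for i in range(1,k):
        if st[i,4]>12: rect(l==i,f"hi{i} px{c[i].round()}")
```

```text
top table z 0.0009 0.004
paddle all 342 [ 457. -257.] [143.  60.] 80.3 mean [ 0.4591 -0.2436] z 0.039 axis 80.4
handle 253 [ 457. -260.] [136.  34.] 71.9 mean [ 0.4566 -0.2621] z 0.0381 axis 78.9
blade? 35 [ 460. -187.] [ 7. 41.] 86.8 mean [ 0.4551 -0.1867] z 0.0441 axis 175.8
mat+paddle 5409 [ 460. -260.] [280. 200.] 90.0 mean [ 0.459  -0.2592] z 0.002 axis 89.9
rack 1931 [523.  81.] [359. 187.] 80.9 mean [0.5591 0.0727] z 0.0299 axis -103.2
hi2 px[189. 167.] 191 [583. 177.] [23. 76.] 81.2 mean [0.5816 0.1759] z 0.0527 axis 170.5
hi5 px[218. 171.] 233 [568.  86.] [42. 70.] 80.5 mean [0.5678 0.0853] z 0.0479 axis 170.1
hi7 px[247. 175.] 233 [557.  -5.] [43. 77.] 79.5 mean [ 0.5535 -0.0045] z 0.0475 axis 169.3
hi12 px[257. 214.] 28 [431. -33.] [15. 19.] 88.6 mean [ 0.4302 -0.0322] z 0.0428 axis -162.9
side table z -0.0022 0.0042
paddle all 353 [ 459. -259.] [141.  58.] 84.1 mean [ 0.4582 -0.2434] z 0.0359 axis -98.8
handle 254 [ 465. -264.] [134.  39.] 81.9 mean [ 0.4587 -0.2624] z 0.0356 axis -105.0
blade? 7 [ 447. -189.] [ 3. 18.] 82.7 mean [ 0.4454 -0.1885] z 0.0455 axis -5.5
mat+paddle 1587 [ 464. -238.] [243. 102.] 78.5 mean [ 0.4593 -0.2648] z 0.0028 axis -102.7
rack 903 [522.  80.] [361. 182.] 80.8 mean [0.5543 0.0644] z 0.0299 axis -106.1
hi1 px[266. 171.] 126 [582. 174.] [36. 73.] 72.3 mean [0.5806 0.1702] z 0.0471 axis -8.4
hi2 px[266. 184.] 102 [563.  76.] [29. 66.] 78.9 mean [0.5635 0.0785] z 0.0429 axis -10.1
hi3 px[267. 196.] 116 [551.  -6.] [42. 65.] 79.7 mean [ 0.5511 -0.0119] z 0.0435 axis -8.7
hi5 px[231. 204.] 13 [429. -35.] [15. 14.] 9.9 mean [ 0.4279 -0.0345] z 0.0406 axis 18.2
```

```bash
cat >> h.py <<'E'
from scipy.spatial.transform import Rotation as Ro
A=np.radians(80.4);ux=np.array([np.cos(A),np.sin(A),0]);uy=np.array([-np.sin(A),np.cos(A),0])
def go(target,yaw=None,st=None):
    """print shift in tool axes (and turn) from now to target TCP; yaw=desired heading of tool y (mod pi)"""
    s=robot.get_state();R=Ro.from_rotvec(s["eef_rot"])
    M=R.as_matrix();ty=np.arctan2(M[1,1],M[0,1])
    if yaw is not None:
        d=(yaw-ty+np.pi/2)%np.pi-np.pi/2
        tgt=Ro.from_rotvec([0,0,d])*R
        # straighten z to down
        zz=tgt.as_matrix()[:,2];ax=np.cross(zz,[0,0,-1]);tgt=Ro.from_rotvec(ax)*tgt
        print("turn(tool)",(R.inv()*tgt).as_rotvec().round(4))
    print("t",round(s["time"],2),"pos",s["tool_pos"].round(4),"shift(tool)",(M.T@(np.array(target)-s["tool_pos"])).round(4),"toolx",M[:,0].round(3),"tooly",M[:,1].round(3),"F",np.array(s["wrist_force"]).round(2),"gap",round(s["finger_gap"],4),"q",s["q"].round(2))
E
python3 - <<'E'
from h import *
z=np.load("top0.npz");W=world("top",z["d"]);ok=z["d"]>0
o=np.array([.458,-.252,0]);L=W-o;a=L@ux;b=L@uy;Z=W[...,2]
m=ok&(Z>.028)&(Z<.06)&(abs(b)<.04)&(a>-.1)&(a<.09)
h=m&(a<.04);print("handle lat",np.median(b[h]),np.percentile(b[h],[3,97]),"fit",np.polyfit(a[h],b[h],1),"a",a[m].min(),a[m].max())
bl=m&(a>.045);print("blade",a[bl].min(),a[bl].max(),b[bl].min(),b[bl].max())
im=z["im"].astype(int);bright=ok&(im.sum(-1)>330)&(abs(a)<.12)&(abs(b)<.06)
print("mat a",np.percentile(a[bright],[1,99]),"b",np.percentile(b[bright],[1,99]))
o=np.array([.5545,-.005,0]);L=W-o;a=L@ux;b=L@uy
for l,s in(("near",(abs(a)<.035)),("far",abs(a-.09)<.035),("stop",abs(a-.18)<.03)):
    m=ok&s&(abs(b)<.036)&(Z>.034)&(Z<.09);print(l,np.percentile(a[m],[3,97]),np.percentile(b[m],[3,97]))
m=ok&(abs(b)<.06)&(Z>.02)&(Z<.034)&(abs(b)>.036)
r=m&(a<.25);print("rail a",np.percentile(a[r],[1,99]),np.polyfit(a[r&(b>0)],b[r&(b>0)],1),np.polyfit(a[r&(b<0)],b[r&(b<0)],1))
go([.458,-.252,.15],A+np.pi/2)
E
```

```text
handle lat 6.437416014048275e-06 [-0.00879079  0.00864319] fit [-1.44525376e-03 -1.43147872e-05] a -0.0766620904746511 0.0660191087868517
blade 0.04593788279690878 0.0660191087868517 -0.030420235809172684 0.029528062228638283
mat a [-0.11762151  0.11770964] b [-0.05877954  0.05899755]
near [-0.01824825  0.01990759] [-0.03159337  0.03537178]
far [0.07382103 0.10998544] [-0.03134377  0.03466695]
stop [0.17306306 0.19428908] [-0.03297371  0.0338419 ]
rail a [-0.28075582  0.24652957] [-0.00539666  0.04650772] [ 0.0028133  -0.04193987]
turn(tool) [ 1.0000e-04 -0.0000e+00  1.3605e+00]
t 0.9 pos [0.2306 0.5809 0.2396] shift(tool) [-0.5187 -0.6903  0.0896] toolx [-0.929  0.369 -0.   ] tooly [0.369 0.929 0.   ] F [-0.01 -0.02  0.29] gap 0.0918 q [ 1.19  0.35  1.63 -0.    1.16 -0.  ]
```

Emit:
drive_tool:
  deltas:
    - [0,0,0,0,0,0.18,1]
    - [0,0,0,0,0,0.18,1]
    - [0,0,0,0,0,0.18,1]
    - [0,0,0,0,0,0.18,1]
    - [0,0,0,0,0,0.18,1]
    - [0,0,0,0,0,0.18,1]
    - [0,0,0,0,0,0.18,1]
    - [0,0,0,0,0,0.1,1]
    - [0,0,0,0,0,0,1]

```text
time: 2.02
tool_pos: [0.2305, 0.5809, 0.2397]
eef_rot: [-2.443, -1.975, -0.0]
wrist_force: [0.5, 0.1, 0.4]
finger_gap: 0.0922
```

```bash
python3 -c "
from h import *
go([.458,-.252,.15],A+np.pi/2)"
```

```text
turn(tool) [-0.     -0.0001 -0.0434]
t 2.02 pos [0.2305 0.5809 0.2397] shift(tool) [-0.7669  0.3968  0.0896] toolx [0.209 0.978 0.   ] tooly [ 0.978 -0.209 -0.   ] F [0.46 0.08 0.43] gap 0.0922 q [1.19 0.35 1.63 0.   1.16 1.4 ]
```

Emit:
drive_tool:
  deltas:
    - [-0.03,0.015,0,0,0,-0.043,1]
    - [-0.048,0.025,0,0,0,0,1]
    - [-0.048,0.025,0,0,0,0,1]
    - [-0.048,0.025,0,0,0,0,1]
    - [-0.048,0.025,0,0,0,0,1]
    - [-0.048,0.025,0,0,0,0,1]
    - [-0.048,0.025,0,0,0,0,1]
    - [-0.048,0.025,0,0,0,0,1]
    - [-0.048,0.025,0,0,0,0,1]
    - [-0.048,0.025,0,0,0,0,1]
    - [-0.048,0.025,0,0,0,0,1]
    - [-0.048,0.025,0,0,0,0,1]
    - [-0.048,0.025,0,0,0,0,1]
    - [-0.048,0.02,0,0,0,0,1]
    - [-0.048,0.02,0.01,0,0,0,1]
    - [-0.048,0.02,0.02,0,0,0,1]
    - [-0.02,0.02,0.03,0,0,0,1]
    - [0,0,0.02,0,0,0,1]

```text
time: 4.28
tool_pos: [0.5236, -0.2645, 0.1618]
eef_rot: [2.334, 2.086, 0.021]
wrist_force: [-1.3, 0.9, 0.2]
finger_gap: 0.092
```

```bash
python3 -c "
from h import *
go([.458,-.252,.034],A+np.pi/2)"
```

```text
turn(tool) [ 0.0171 -0.0033  0.0555]
t 4.28 pos [ 0.5236 -0.2645  0.1618] shift(tool) [ 0.0047 -0.0688  0.1266] toolx [0.112 0.994 0.003] tooly [ 0.994 -0.112  0.017] F [-1.29  0.87  0.2 ] gap 0.092 q [-0.48  0.37  1.8   0.01  0.96 -0.37]
```

Emit:
drive_tool:
  deltas:
    - [0,-0.03,0.0,0.017,-0.003,0.055,1]
    - [0.0,-0.025,0.0,0,0,0,1]
    - [0.0,-0.012,0.01,0,0,0,1]
    - [0,0,0.03,0,0,0,1]
    - [0,0,0,0,0,0,1]
    - [0,0,0,0,0,0,1]

```text
time: 5.03
tool_pos: [0.456, -0.2556, 0.1184]
eef_rot: [-2.389, -2.038, 0.0]
wrist_force: [-0.4, -0.1, 0.8]
finger_gap: 0.0921
```

```bash
python3 -c "
from h import *
go([.458,-.252,.034],A+np.pi/2)"
```

```text
turn(tool) [-0.0012 -0.0007  0.0096]
t 5.03 pos [ 0.456  -0.2556  0.1184] shift(tool) [0.0038 0.0015 0.0844] toolx [0.157 0.988 0.001] tooly [ 0.988 -0.157 -0.001] F [-0.43 -0.05  0.77] gap 0.0921 q [-0.51  0.35  1.95  0.    0.84 -0.36]
```

Emit:
drive_tool:
  deltas:
    - [0.004,0.0015,0.02,0,0,0.01,1]
    - [0,0,0.025,0,0,0,1]
    - [0,0,0.02,0,0,0,1]
    - [0,0,0.012,0,0,0,1]
    - [0,0,0.004,0,0,0,1]
    - [0,0,0,0,0,0,1]

```text
time: 5.78
tool_pos: [0.4638, -0.2542, 0.0404]
eef_rot: [2.391, 2.025, 0.005]
wrist_force: [0.0, 0.2, 0.6]
finger_gap: 0.092
```

```bash
python3 -c "
from h import *
go([.458,-.252,.034],A+np.pi/2)
im,d=robot.snapshot('side');cv2.imwrite('pics/s1.png',cv2.resize(im[190:310,150:330,::-1],None,fx=4,fy=4,interpolation=cv2.INTER_CUBIC))"
```

```text
turn(tool) [0.0083 0.0025 0.0022]
t 5.78 pos [ 0.4638 -0.2542  0.0404] shift(tool) [ 0.0012 -0.0061  0.0064] toolx [ 0.165  0.986 -0.003] tooly [ 0.986 -0.165  0.008] F [0.01 0.24 0.56] gap 0.092 q [-0.5   0.48  1.99  0.    0.67 -0.34]
```

View pics/s1.png

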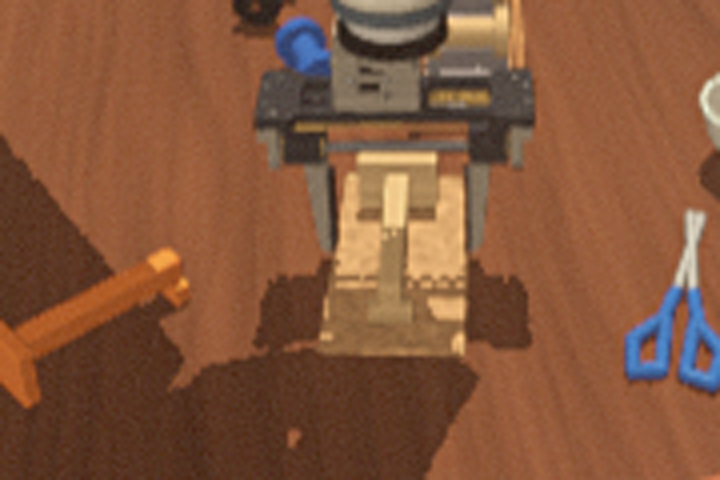

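The picture shows the fingers straddling the handle of the pale paddle (crop px 330–470, 240), centred on it. I'll correct the small offsets and close the gripper.

Emit:
drive_tool:
  deltas:
    - [0.001,-0.006,0.004,0.008,0.0025,0,1]
    - [0,0,0.002,0,0,0,1]
    - [0,0,0,0,0,0,0]
    - [0,0,0,0,0,0,-0.4]
    - [0,0,0,0,0,0,-0.7]
    - [0,0,0,0,0,0,-1]
    - [0,0,0,0,0,0,-1]
    - [0,0,0,0,0,0,-1]

```text
time: 6.82
tool_pos: [0.4585, -0.2526, 0.0355]
eef_rot: [2.396, 2.029, 0.001]
wrist_force: [-0.1, 0.1, 0.3]
finger_gap: 0.0338
```

```bash
python3 -c "
from h import *
go([.458,-.252,.034],A+np.pi/2)"
```

```text
turn(tool) [0.0022 0.0007 0.0022]
t 6.83 pos [ 0.4585 -0.2526  0.0355] shift(tool) [ 0.0005 -0.0006  0.0015] toolx [ 0.165  0.986 -0.001] tooly [ 0.986 -0.165  0.002] F [-0.08  0.05  0.26] gap 0.0338 q [-0.51  0.49  1.99  0.    0.66 -0.34]
```

Emit:
drive_tool:
  deltas:
    - [0,0,0,0,0,0,-1]
    - [0,0,0,0,0,0,-1]
    - [0,0,0,0,0,0,-1]
    - [0,0,0,0,0,0,-1]
    - [0,0,0,0,0,0,-1]

```text
time: 7.45
tool_pos: [0.4586, -0.2526, 0.0356]
eef_rot: [2.396, 2.029, 0.001]
wrist_force: [0.3, 0.0, 0.2]
finger_gap: 0.018
```

```bash
python3 -c "
from h import *
go([.458,-.252,.11],A+np.pi/2)"
```

```text
turn(tool) [0.0023 0.0007 0.0021]
t 7.45 pos [ 0.4586 -0.2526  0.0356] shift(tool) [ 0.0005 -0.0005 -0.0744] toolx [ 0.165  0.986 -0.001] tooly [ 0.986 -0.165  0.002] F [0.33 0.04 0.19] gap 0.018 q [-0.51  0.49  1.99  0.    0.66 -0.34]
```

Emit:
drive_tool:
  deltas:
    - [0,0,-0.01,0,0,0,-1]
    - [0,0,-0.02,0,0,0,-1]
    - [0,0,-0.02,0,0,0,-1]
    - [0,0,-0.02,0,0,0,-1]
    - [0,0,-0.005,0,0,0,-1]
    - [0,0,0,0,0,0,-1]

```text
time: 8.2
tool_pos: [0.4581, -0.2524, 0.1147]
eef_rot: [2.396, 2.029, 0.001]
wrist_force: [-0.3, -0.4, -0.7]
finger_gap: 0.0178
```

```bash
python3 -c "
from h import *
t=np.array([.5545,-.005,.11])-.126*ux+.002*uy;print(t)
go(t,A+np.pi/2)"
```

```text
[ 0.53151515 -0.12890196  0.11      ]
turn(tool) [0.0022 0.0008 0.0022]
t 8.2 pos [ 0.4581 -0.2524  0.1147] shift(tool) [0.1339 0.0521 0.0047] toolx [ 0.165  0.986 -0.001] tooly [ 0.986 -0.165  0.002] F [-0.28 -0.44 -0.68] gap 0.0178 q [-0.51  0.36  1.96 -0.    0.83 -0.34]
```

Emit:
drive_tool:
  deltas:
    - [0.01,0.005,0,0,0,0,-1]
    - [0.024,0.01,0,0,0,0,-1]
    - [0.03,0.012,0,0,0,0,-1]
    - [0.03,0.012,0,0,0,0,-1]
    - [0.024,0.01,0,0,0,0,-1]
    - [0.01,0.003,0,0,0,0,-1]
    - [0,0,0,0,0,0,-1]
    - [0,0,0,0,0,0,-1]

```text
time: 9.2
tool_pos: [0.5308, -0.128, 0.1093]
eef_rot: [-2.394, -2.026, 0.005]
wrist_force: [0.2, 0.1, -1.3]
finger_gap: 0.0174
```

```bash
python3 -c "
from h import *
t=np.array([.5545,-.005,.0516])-.126*ux+.002*uy
go(t,A+np.pi/2)
im,d=robot.snapshot('top');np.savez('top1.npz',im=im,d=d);cv2.imwrite('pics/t1.png',cv2.resize(im[130:250,180:340,::-1],None,fx=4.5,fy=4.5,interpolation=cv2.INTER_CUBIC))"
```

```text
turn(tool) [-0.0061 -0.0007  0.0016]
t 9.2 pos [ 0.5308 -0.128   0.1093] shift(tool) [-0.0008  0.0012  0.0577] toolx [0.165 0.986 0.001] tooly [ 0.986 -0.165 -0.006] F [ 0.2   0.07 -1.29] gap 0.0174 q [-0.24  0.4   1.91  0.    0.84 -0.07]
```

View pics/t1.png

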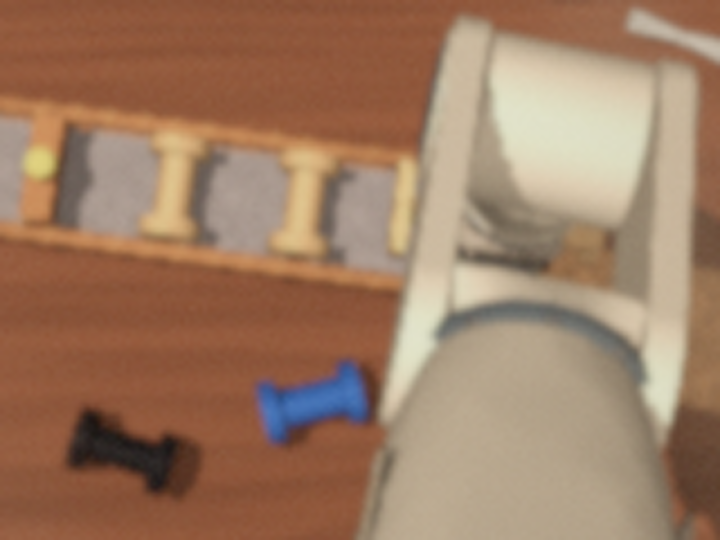

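The blade (crop px 403, 205) is over the track, between the rails and short of the near bobbin at px 302. I'll lower it now.

Emit:
drive_tool:
  deltas:
    - [0,0.001,0.01,-0.006,0,0,-1]
    - [0,0,0.015,0,0,0,-1]
    - [0,0,0.015,0,0,0,-1]
    - [0,0,0.012,0,0,0,-1]
    - [0,0,0.004,0,0,0,-1]
    - [0,0,0,0,0,0,-1]

```text
time: 10.0
tool_pos: [0.5302, -0.1296, 0.0482]
eef_rot: [-2.399, -2.025, 0.001]
wrist_force: [0.2, 0.1, -0.9]
finger_gap: 0.0172
```

```bash
python3 -c "
from h import *
t=np.array([.5545,-.005,.0516])-.088*ux+.002*uy
go(t,A+np.pi/2)
im,d=robot.snapshot('side');cv2.imwrite('pics/s2.png',cv2.resize(im[150:270,180:340,::-1],None,fx=4.5,fy=4.5,interpolation=cv2.INTER_CUBIC))"
```

```text
turn(tool) [-0.0018 -0.0007 -0.0011]
t 10.0 pos [ 0.5302 -0.1296  0.0482] shift(tool) [ 0.0389  0.0012 -0.0034] toolx [0.168 0.986 0.001] tooly [ 0.986 -0.168 -0.002] F [ 0.24  0.07 -0.88] gap 0.0172 q [-0.24  0.49  1.94  0.    0.71 -0.07]
```

View pics/s2.png

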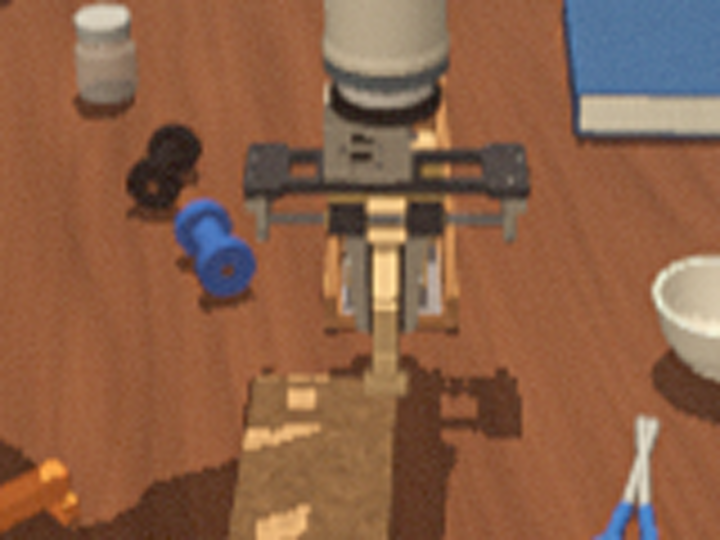

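Emit:
drive_tool:
  deltas:
    - [0.004,0.001,-0.0015,0,0,0,-1]
    - [0.007,0,-0.0015,0,0,0,-1]
    - [0.007,0,0,0,0,0,-1]
    - [0.006,0,0,0,0,0,-1]
    - [0.004,0,0,0,0,0,-1]
    - [0.004,0,0,0,0,0,-1]
    - [0.004,0,0,0,0,0,-1]
    - [0.004,0,0,0,0,0,-1]
    - [0.004,0,0,0,0,0,-1]
    - [0.004,0,0,0,0,0,-1]
    - [0.004,0,0,0,0,0,-1]
    - [0.004,0,0,0,0,0,-1]

```text
time: 11.55
tool_pos: [0.5424, -0.0708, 0.0531]
eef_rot: [2.4, 2.026, 0.002]
wrist_force: [0.0, -0.2, -0.5]
finger_gap: 0.0179
```

```bash
python3 -c "
from h import *
t=np.array([.5545,-.005,.0516])+(-.087+.105)*ux+.002*uy
go(t,A+np.pi/2);s=robot.get_state();print('Falong',s['wrist_force']@ux)"
```

```text
turn(tool) [ 0.001  -0.0006 -0.0009]
t 11.55 pos [ 0.5424 -0.0708  0.0531] shift(tool) [ 0.0849 -0.0011  0.0015] toolx [0.168 0.986 0.001] tooly [ 0.986 -0.168  0.001] F [ 0.04 -0.17 -0.5 ] gap 0.0179 q [-0.13  0.48  1.94  0.    0.72  0.04]
Falong -0.15680802865685037
```

Emit:
drive_tool:
  deltas:
    - [0.004,0,0,0,0,0,-1]
    - [0.004,-0.0005,0.0005,0,0,0,-1]
    - [0.005,0,0,0,0,0,-1]
    - [0.005,0,0,0,0,0,-1]
    - [0.005,0,0,0,0,0,-1]
    - [0.005,0,0,0,0,0,-1]
    - [0.005,0,0,0,0,0,-1]
    - [0.005,0,0,0,0,0,-1]
    - [0.005,0,0,0,0,0,-1]
    - [0.005,0,0,0,0,0,-1]
    - [0.004,0,0,0,0,0,-1]
    - [0.003,0,0,0,0,0,-1]
    - [0.002,0,0,0,0,0,-1]

```text
time: 13.18
tool_pos: [0.5521, -0.0103, 0.0526]
eef_rot: [2.4, 2.027, 0.002]
wrist_force: [0.4, 0.5, -0.9]
finger_gap: 0.0178
```

```bash
python3 -c "
from h import *
t=np.array([.5545,-.005,.0516])+(-.087+.105)*ux+.002*uy
go(t,A+np.pi/2);s=robot.get_state();print('Falong',s['wrist_force']@ux)
im,d=robot.snapshot('top');cv2.imwrite('pics/t2.png',cv2.resize(im[130:250,150:310,::-1],None,fx=4.5,fy=4.5,interpolation=cv2.INTER_CUBIC))"
```

```text
turn(tool) [ 0.0011 -0.0006 -0.0007]
t 13.18 pos [ 0.5521 -0.0103  0.0526] shift(tool) [ 0.0236 -0.0006  0.001 ] toolx [0.167 0.986 0.001] tooly [ 0.986 -0.167  0.001] F [ 0.36  0.45 -0.93] gap 0.0178 q [-0.02  0.49  1.93  0.    0.73  0.15]
Falong 0.5073187824646743
```

View pics/t2.png

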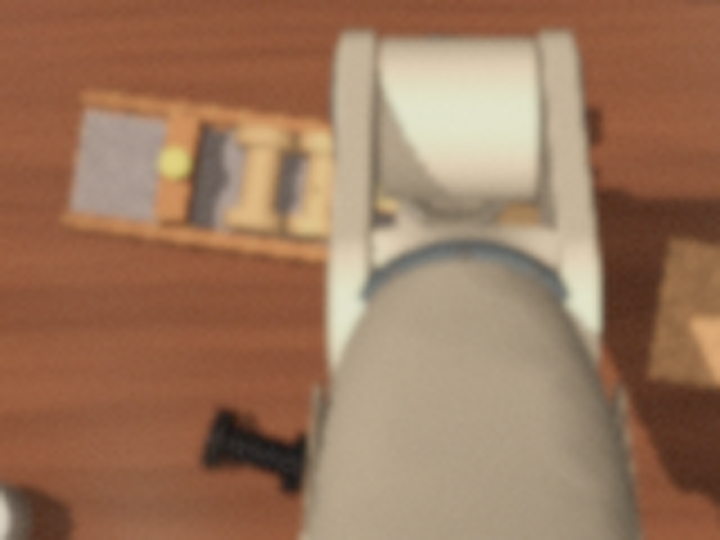

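The row is touching (bobbins at crop px 258 and 315), with about 25 mm to the stop at px 198. I'll advance 14 mm, then creep.

Emit:
drive_tool:
  deltas:
    - [0.002,0,0.0005,0,0,0,-1]
    - [0.003,0,0,0,0,0,-1]
    - [0.003,0,0,0,0,0,-1]
    - [0.002,0,0,0,0,0,-1]
    - [0.002,0,0,0,0,0,-1]
    - [0.001,0,0,0,0,0,-1]
    - [0.001,0,0,0,0,0,-1]

```text
time: 14.1
tool_pos: [0.5546, 0.0044, 0.052]
eef_rot: [2.4, 2.026, 0.002]
wrist_force: [-0.2, -0.4, -1.6]
finger_gap: 0.0178
```

Emit:
drive_tool:
  deltas:
    - [0.001,0,0,0,0,0,-1]
    - [0.001,0,0,0,0,0,-1]
    - [0.001,0,0,0,0,0,-1]

```text
time: 14.48
tool_pos: [0.5552, 0.0075, 0.0521]
eef_rot: [2.4, 2.026, 0.002]
wrist_force: [-0.4, -1.0, -1.0]
finger_gap: 0.0177
```

```bash
python3 -c "
from h import *
t=np.array([.5545,-.005,.0516])+(-.087+.105)*ux+.002*uy
go(t,A+np.pi/2);s=robot.get_state();print('Falong',s['wrist_force']@ux)"
```

```text
turn(tool) [ 0.001  -0.0006 -0.001 ]
t 14.47 pos [0.5552 0.0075 0.0521] shift(tool) [ 0.0056 -0.0006  0.0005] toolx [0.168 0.986 0.001] tooly [ 0.986 -0.168  0.001] F [-0.44 -0.97 -0.98] gap 0.0177 q [0.01 0.49 1.92 0.   0.73 0.18]
Falong -1.0311510660681242
```

Emit:
drive_tool:
  deltas:
    - [0.0008,0,0,0,0,0,-1]
    - [0.0008,0,0,0,0,0,-1]

```text
time: 14.72
tool_pos: [0.5554, 0.0092, 0.0521]
eef_rot: [2.4, 2.026, 0.002]
wrist_force: [-0.2, -0.2, -0.3]
finger_gap: 0.0178
```

Emit:
drive_tool:
  deltas:
    - [0.0008,0,0,0,0,0,-1]
    - [0.0008,0,0,0,0,0,-1]

```text
time: 14.98
tool_pos: [0.5557, 0.0109, 0.0521]
eef_rot: [2.4, 2.026, 0.002]
wrist_force: [-0.3, 0.0, -0.2]
finger_gap: 0.0176
```

Emit:
drive_tool:
  deltas:
    - [0.0008,0,0,0,0,0,-1]
    - [0.0008,0,0,0,0,0,-1]

```text
time: 15.22
tool_pos: [0.556, 0.0125, 0.052]
eef_rot: [2.4, 2.026, 0.002]
wrist_force: [-0.1, 0.1, -0.9]
finger_gap: 0.0176
```

Emit:
drive_tool:
  deltas:
    - [0.0008,0,0,0,0,0,-1]
    - [0.0006,0,0,0,0,0,-1]

```text
time: 15.48
tool_pos: [0.5563, 0.014, 0.0521]
eef_rot: [2.4, 2.026, 0.002]
wrist_force: [-0.6, -0.7, 0.9]
finger_gap: 0.018
```

Emit:
drive_tool:
  deltas:
    - [0.0006,0,0,0,0,0,-1]
    - [0.0006,0,0,0,0,0,-1]

```text
time: 15.72
tool_pos: [0.5564, 0.0143, 0.0521]
eef_rot: [2.399, 2.027, -0.0]
wrist_force: [-0.8, -6.5, 0.0]
finger_gap: 0.0178
```

Emit:
drive_tool:
  deltas:
    - [0.0006,0,0,0,0,0,-1]
    - [0.0006,0,0,0,0,0,-1]

```text
time: 15.98
tool_pos: [0.5564, 0.0143, 0.0522]
eef_rot: [2.397, 2.026, -0.002]
wrist_force: [-0.8, -6.1, 1.1]
finger_gap: 0.0176
```

Emit:
drive_tool:
  deltas:
    - [0.0006,0,0,0,0,0,-1]
    - [0.0006,0,0,0,0,0,-1]

```text
time: 16.23
tool_pos: [0.5565, 0.0143, 0.0523]
eef_rot: [2.396, 2.026, -0.004]
wrist_force: [-1.0, -4.5, 0.5]
finger_gap: 0.0178
```

Emit:
drive_tool:
  deltas:
    - [0.0005,0,0,0,0,0,-1]
    - [0.0005,0,0,0,0,0,-1]

```text
time: 16.48
tool_pos: [0.5565, 0.0143, 0.0524]
eef_rot: [2.395, 2.026, -0.006]
wrist_force: [-0.2, -5.2, 2.2]
finger_gap: 0.0177
```

```bash
python3 -c "
from h import *
t=np.array([.5545,-.005,.0516])+(-.087+.105)*ux+.002*uy
go(t,A+np.pi/2);s=robot.get_state();print('Falong',s['wrist_force']@ux,s['moment'])"
```

```text
turn(tool) [0.0008 0.0055 0.0009]
t 16.48 pos [0.5565 0.0143 0.0524] shift(tool) [-0.0014 -0.0007  0.0008] toolx [ 0.166  0.986 -0.006] tooly [ 0.986 -0.166  0.001] F [-0.21 -5.2   2.2 ] gap 0.0177 q [ 0.03  0.5   1.91 -0.01  0.73  0.2 ]
Falong -5.163118240259011 [-0.96342308  0.16837274 -0.07639989]
```

Emit:
drive_tool:
  deltas:
    - [0.0004,0,0,0,0,0,-1]
    - [0.0004,0,0,0,0,0,-1]
    - [0.0004,0,0,0,0,0,-1]
    - [0.0004,0,0,0,0,0,-1]

```text
time: 16.98
tool_pos: [0.5565, 0.0144, 0.0525]
eef_rot: [2.394, 2.026, -0.008]
wrist_force: [-1.3, -5.9, 0.0]
finger_gap: 0.018
```

Emit:
drive_tool:
  deltas:
    - [0.0004,0,0,0,0,0,-1]
    - [0.0004,0,0,0,0,0,-1]
    - [0.0004,0,0,0,0,0,-1]
    - [0.0004,0,0,0,0,0,-1]

```text
time: 17.48
tool_pos: [0.5565, 0.0144, 0.0526]
eef_rot: [2.393, 2.025, -0.011]
wrist_force: [-0.1, -5.2, -0.1]
finger_gap: 0.0181
```

Emit:
drive_tool:
  deltas:
    - [0.0003,0,0,0,0,0,-1]
    - [0.0002,0,0,0,0,0,-1]
    - [0.0001,0,0,0,0,0,-1]
    - [0,0,0,0,0,0,-1]
    - [-0.0003,0,0,0,0,0,-1]
    - [-0.0005,0,0,0,0,0,-1]
    - [-0.001,0,0,0,0,0,-1]
    - [-0.002,0,0,0,0,0,-1]
    - [-0.004,0,0,0,0,0,-1]
    - [-0.008,0,0,0,0,0,-1]
    - [-0.012,0,0,0,0.005,0,-1]
    - [-0.02,0,0,0,0.005,0,-1]
    - [-0.02,0,0,0,0,0,-1]
    - [-0.02,0,0,0,0,0,-1]
    - [-0.02,0,0,0,0,0,-1]
    - [-0.015,0,0,0,0,0,-1]
    - [-0.008,0,0,0,0,0,-1]
    - [0,0,0,0,0,0,-1]

```text
time: 19.73
tool_pos: [0.533, -0.1223, 0.0528]
eef_rot: [-2.399, -2.026, -0.004]
wrist_force: [-0.3, 0.7, -0.5]
finger_gap: 0.0179
```

```bash
python3 -c "
from h import *
go([.458,-.252,.11],A+np.pi/2)
im,d=robot.snapshot('top');W=world('top',d);ok=d>0
cv2.imwrite('pics/t3.png',cv2.resize(im[130:250,150:310,::-1],None,fx=4.5,fy=4.5,interpolation=cv2.INTER_CUBIC))
o=np.array([.5545,-.005,0]);L=W-o;a=L@ux;b=L@uy;Z=W[...,2]
m=ok&(abs(b)<.036)&(Z>.038)&(Z<.09)&(a>.02)&(a<.25)
print(np.histogram(a[m],np.arange(.03,.21,.004)))"
```

```text
turn(tool) [ 0.0008 -0.0028 -0.0007]
t 19.73 pos [ 0.533  -0.1223  0.0528] shift(tool) [-0.1403 -0.0522 -0.0576] toolx [0.167 0.986 0.003] tooly [ 0.986 -0.167  0.001] F [-0.33  0.75 -0.49] gap 0.0179 q [-0.23  0.48  1.94  0.    0.72 -0.06]
(array([ 0,  0,  0,  0,  0,  0,  0,  0,  0,  0,  0,  0,  0,  5,  9, 15, 25,
       29, 29, 31, 28, 24, 15,  8,  6,  9, 12, 28, 27, 30, 29, 29, 26, 14,
        8, 25, 29, 29, 35, 25, 26, 11,  0,  0]), array([0.03 , 0.034, 0.038, 0.042, 0.046, 0.05 , 0.054, 0.058, 0.062,
       0.066, 0.07 , 0.074, 0.078, 0.082, 0.086, 0.09 , 0.094, 0.098,
       0.102, 0.106, 0.11 , 0.114, 0.118, 0.122, 0.126, 0.13 , 0.134,
       0.138, 0.142, 0.146, 0.15 , 0.154, 0.158, 0.162, 0.166, 0.17 ,
       0.174, 0.178, 0.182, 0.186, 0.19 , 0.194, 0.198, 0.202, 0.206]))
```

View pics/t3.png

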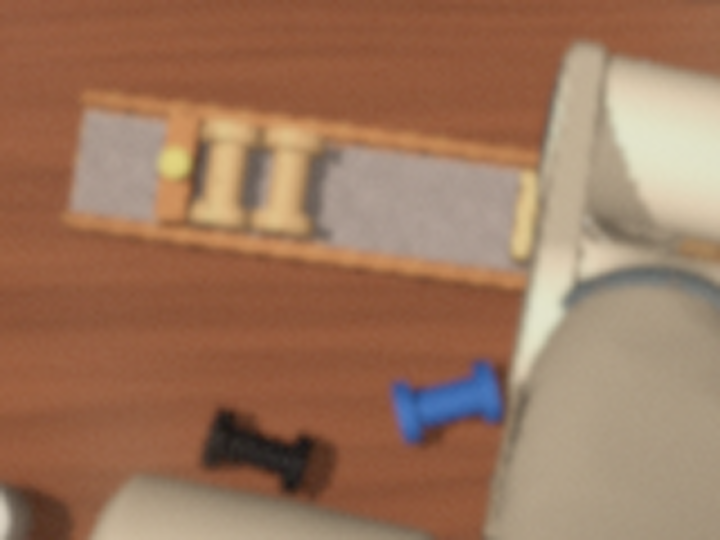

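Both bobbins sit snug (crop px 222 and 288) against the stop (px 178), and the paddle is clear. I'll lift it and carry it back to the mat.

Emit:
drive_tool:
  deltas:
    - [0,0,-0.01,0,-0.003,0,-1]
    - [0,0,-0.02,0,0,0,-1]
    - [0,0,-0.02,0,0,0,-1]
    - [0,0,-0.007,0,0,0,-1]
    - [-0.015,-0.006,0,0,0,0,-1]
    - [-0.025,-0.009,0,0,0,0,-1]
    - [-0.03,-0.011,0,0,0,0,-1]
    - [-0.03,-0.011,0,0,0,0,-1]
    - [-0.025,-0.009,0,0,0,0,-1]
    - [-0.012,-0.004,0,0,0,0,-1]
    - [0,0,0,0,0,0,-1]
    - [0,0,0,0,0,0,-1]

```text
time: 21.28
tool_pos: [0.455, -0.2512, 0.1095]
eef_rot: [-2.392, -2.03, 0.004]
wrist_force: [1.0, 0.1, -2.0]
finger_gap: 0.0175
```

```bash
python3 -c "
from h import *
go([.4585,-.2526,.0356],A+np.pi/2)"
```

```text
turn(tool) [-0.0046 -0.0006  0.0043]
t 21.27 pos [ 0.455  -0.2512  0.1095] shift(tool) [-0.0009  0.0041  0.0739] toolx [0.163 0.987 0.001] tooly [ 0.987 -0.163 -0.005] F [ 0.98  0.06 -1.96] gap 0.0175 q [-0.51  0.36  1.96 -0.    0.82 -0.34]
```

Emit:
drive_tool:
  deltas:
    - [-0.001,0.004,0.01,-0.0045,0,0.004,-1]
    - [0,0,0.02,0,0,0,-1]
    - [0,0,0.018,0,0,0,-1]
    - [0,0,0.01,0,0,0,-1]
    - [0,0,0.004,0,0,0,-1]
    - [0,0,0.002,0,0,0,-1]
    - [0,0,0,0,0,0,-1]

```text
time: 22.15
tool_pos: [0.4619, -0.2504, 0.0422]
eef_rot: [2.394, 2.032, 0.003]
wrist_force: [0.0, -0.1, -1.2]
finger_gap: 0.0178
```

```bash
python3 -c "
from h import *
go([.4585,-.2526,.0356],A+np.pi/2)"
```

```text
turn(tool) [ 0.0023 -0.0005  0.0041]
t 22.15 pos [ 0.4619 -0.2504  0.0422] shift(tool) [-0.0027 -0.0031  0.0066] toolx [0.163 0.987 0.   ] tooly [ 0.987 -0.163  0.002] F [ 0.03 -0.06 -1.17] gap 0.0178 q [-0.5   0.48  1.99  0.    0.67 -0.34]
```

Emit:
drive_tool:
  deltas:
    - [-0.002,-0.003,0.002,0.002,0,0.004,-1]
    - [0,0,0.002,0,0,0,-1]
    - [0,0,0.001,0,0,0,-1]
    - [0,0,0.0005,0,0,0,-1]
    - [0,0,0.0005,0,0,0,-1]

```text
time: 22.78
tool_pos: [0.459, -0.2526, 0.0368]
eef_rot: [2.399, 2.026, 0.002]
wrist_force: [0.3, 0.1, 0.1]
finger_gap: 0.0177
```

```bash
python3 -c "
from h import *
go([.4585,-.2526,.0356],A+np.pi/2)"
```

```text
turn(tool) [ 0.002   0.0002 -0.0005]
t 22.77 pos [ 0.459  -0.2526  0.0368] shift(tool) [-0.0001 -0.0005  0.0012] toolx [ 0.167  0.986 -0.   ] tooly [ 0.986 -0.167  0.002] F [0.29 0.14 0.08] gap 0.0177 q [-0.51  0.48  1.99  0.    0.66 -0.34]
```

Emit:
drive_tool:
  deltas:
    - [0,0,0.0006,0,0,0,-1]
    - [0,0,0.0006,0,0,0,-1]
    - [0,0,0,0,0,0,-0.6]
    - [0,0,0,0,0,0,-0.4]
    - [0,0,0,0,0,0,0]
    - [0,0,0,0,0,0,0.3]
    - [0,0,0,0,0,0,0.6]
    - [0,0,0,0,0,0,0.6]
    - [0,0,0,0,0,0,0.6]

```text
time: 23.9
tool_pos: [0.4592, -0.2526, 0.0357]
eef_rot: [2.398, 2.026, 0.002]
wrist_force: [-0.3, 0.6, -0.1]
finger_gap: 0.0729
```

Emit:
drive_tool:
  deltas:
    - [0,0,-0.008,0,0,0,0.6]
    - [0,0,-0.02,0,0,0,0.6]
    - [0,0,-0.03,0,0,0,0.6]
    - [0,0,-0.04,0,0,0,0.6]
    - [0,0,-0.03,0,0,0,0.6]
    - [-0.04,0,-0.02,0,0,0,0.6]
    - [-0.05,0,0,0,0,0,0.6]
    - [-0.05,0,0,0,0,0,0.6]
    - [-0.04,0,0,0,0,0,0.6]
    - [0,0,0,0,0,0,0.6]
    - [0,0,0,0,0,0,0.6]

```text
time: 25.28
tool_pos: [0.4281, -0.4345, 0.195]
eef_rot: [2.394, 2.025, 0.003]
wrist_force: [0.2, 1.3, 0.3]
finger_gap: 0.0734
```

Run:
```python
from h import *
go([.4585,-.2526,.0356])
im,d=robot.snapshot('top');W=world('top',d);ok=d>0;Z=W[...,2]
cv2.imwrite('pics/t4.png',cv2.resize(im[120:260,180:370,::-1],None,fx=4,fy=4,interpolation=cv2.INTER_CUBIC))
L=W-np.array([.458,-.252,0]);a=L@ux;b=L@uy
m=ok&(Z>.028)&(Z<.06)&(abs(b)<.05)&(a>-.1)&(a<.1);h=m&(a<.04)
print("handle",np.median(b[h]),np.polyfit(a[h],b[h],1),a[m].min(),a[m].max(),"z",np.median(Z[h]),np.polyfit(a[h],Z[h],1))
L=W-np.array([.5545,-.005,0]);a=L@ux;b=L@uy
m=ok&(abs(b)<.036)&(Z>.038)&(Z<.09)
for lo,hi in((.08,.127),(.129,.168),(.17,.21)): k=m&(a>lo)&(a<hi);print(a[k].mean(),np.percentile(Z[k],98))
```

```text
t 25.27 pos [ 0.4281 -0.4345  0.195 ] shift(tool) [ 0.1849 -0.0012  0.1589] toolx [ 0.166  0.986 -0.003] tooly [ 0.986 -0.166  0.006] F [0.24 1.29 0.34] gap 0.0734 q [-0.8   0.37  1.71  0.    1.05 -0.63]
handle 0.0005902281291627761 [0.00126172 0.00054432] -0.07563456255559257 0.06608257495178105 z 0.037843622295719595 [-0.00650488  0.03758072]
0.10551537699880263 0.06130253975472842
0.14932126397423903 0.05961771455534747
0.18254873367844696 0.07126116107760738
```

View pics/t4.png

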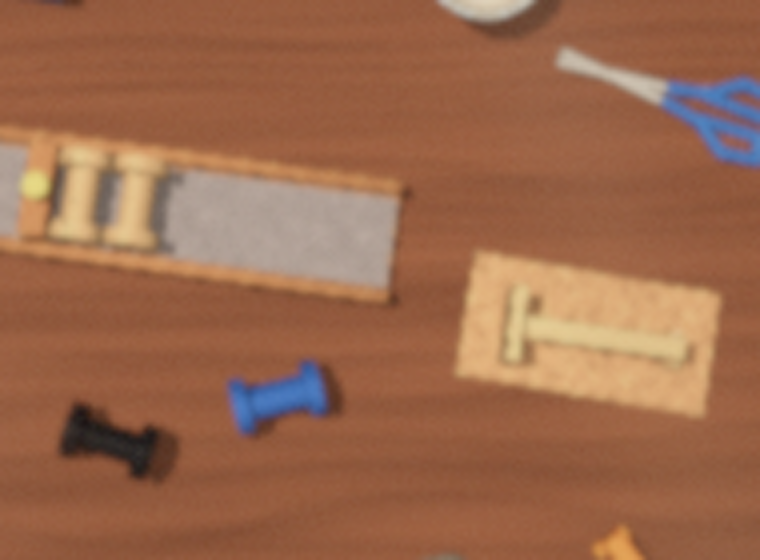

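The paddle lies flat on the mat and has been let go (px 600, 335). Both bobbins are snug against the stop (px 80 and 135), spaced 44 mm. I'm handing in the job.

```bash
python3 -c "
from bench import robot
print(robot.finish_job())"
```

```text
the job is handed in; nothing more can be done
None
```

I picked up the pale paddle and slowly rolled the near bobbin so that it drove the far one against the stop. I kept pressing the closed row for just under 2 s, then laid the paddle back on its mat, let go and handed in at about 25 s.

**Pressing force:** the wrist readings while pressing were about 4.5–6.6 N, with a peak of 6.6 N at first contact. That is above the 4 N asked for, but no reading reached 8 N. The readings scatter by about 1 N and came only at the end of each move, so a brief higher peak between them can't be ruled out.

**Last checks (top camera):**
- **Bobbins:** they measure 44 mm apart, centre to centre, and the far one is about 33 mm from the stop's centre, so the row is closed. The limits are 46.7 and 35.7 mm.
- **Paddle:** it lies flat and within about 1 mm of where it started, about 5 mm from the mat's centre by the stated layout, with the gripper well clear.
- **Bystanders:** I saw no sign that the bowl, scissors or jar were touched, but I did not measure their final positions.

No check failed or disagreed.

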